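# Set a carton under the date coder and hold its ribbon tensioner cocked

## Task

Get this carton ready for its best-before date: slide it along the fence of the date coder's bed until the round date label is centred under the stamp tip, lying flat and square to the fence, and let go of it. Then push the sprung ribbon tensioner lever back, away from you, past the ratchet click and keep holding it there, because it springs forward again as soon as it is let go; finish while still holding it, so that the ribbon stays slack while I strike the stamp. Do not lift the carton off the bed or disturb the goods standing around.

Things in the scene. Friction and masses are not known exactly. Their poses are not given: they have to be found in the camera images.
- coder: bench date coder, fixed. Origin on the table top (z = 0). Its +y axis runs along bed and fence, from the carton's side to the tensioner's; +x points across the bed away from the robot, to the fence; z up. Steel bed: x -60 to +45 mm, y -205 to +105, top at z = 14. Grey housing behind the fence: x +39 to +117, y +5 to +190, top at z = 84
- fence_mid (a point): middle of the aluminium fence's inner face, at its top edge: at x = +26.5, y = -50, z = 22 mm in the coder's frame. The fence is 300 mm long along coder y, 10 mm thick, and stands 8 mm above the bed
- stamp_tip (a point): the fixed stamp tip, a steel cone with a 7 mm flat end pointing down: middle of its end, at x = 0, y = +30, z = 60 mm of the coder's frame, 8 mm above the carton's top. A column behind the fence and an overhang carry it: 34 mm wide (y +13 to +47), underside of the overhang at z = 131, top at 161, cap above the tip to 190 mm; black cassette beside the column, y +51 to +97, up to z = 107
- carton_mid (a point): middle of the upper face of the cream closed folding carton, which lies on the bed: 126 mm long, 50 mm wide, 38 mm high, about 0.11 kg. Axes: z along its length to the labelled end (roughly coder +y), x up, y across it. When it touches the fence its centre line is 1.5 mm nearer the fence than the stamp tip
- label_mid (a point): middle of the round brown date label, 22 mm across with a dark ring and cross, flat on the carton's upper face, on its centre line, 48 mm from carton_mid towards the end nearest the stamp; same axes as carton_mid
- carton: the cream carton; origin in the middle of the end face farthest from the label, 63 mm from carton_mid along the length; axes as for carton_mid
- tensioner (a joint): lever angle, rad: 0 at rest, grows as the knob is pushed back from the robot (clockwise from above). The pawl rides up a ratchet tooth and clicks over it between 0.49 and 0.58, felt as a small drop in force; end stop at 0.87. Nothing latches the lever: let go, its spring drives it back to 0. At the knob it takes about 4 N to start, 10 N at the click, 12 N at the stop
- tensioner_pivot (a point): vertical axis of the lever, 97 mm above the table, at x = +70, y = +140 mm of the coder's frame
- tensioner_knob (a point): middle of the lever's upright black knob, 124 mm above the table: a post 14 mm thick (18 mm at foot and top), 105 mm from the pivot; foot (lever's upper face) at 103 mm, top at 145 mm. At rest the lever points from the pivot towards the robot, 20 degrees towards coder +y from coder -x; pushed back it swings towards coder +y
- tensioner_lever: the tensioner lever with its knob: a steel lever in a level plane, its origin on the pivot axis, its +x axis pointing along the lever to the knob
- spool: bystander: a spool of gift ribbon lying flat, 70 mm across, 26 mm high; origin under its middle
- wine_carton: bystander: a dark carton standing upright, 44 x 66 x 96 mm; origin under its middle
- tin: bystander: a small closed tin with a lid, 74 x 109 x 37 mm; origin under its middle
- dark_jar: bystander: a spread jar with a black lid, 65 mm across, 66 mm high; origin under its middle

How it is judged:
By the outcome, as a careful person would: the job done as asked, in the order asked, and still so for the second after the job is handed in, while the arm keeps its last pose, push and grip.
It also fails if it takes over 53 s, if anything falls off the work surface, if the arm or the gripper's body presses on something with over 40 N, if the wrist force passes 120 N, or if a joint passes its speed limit or range.

## Robot

A 6-joint arm with a two-finger parallel gripper is mounted at the origin on a cart in front of the work surface, level with it; the furniture and walls round the work are solid. World frame = base frame: x ahead of the robot, y to its left, z up, the work surface at z = 0. Lengths are in m, angles in degrees, forces in N, time in s.
With the tool pointing down it reaches from about 0.325 to 0.775 m from the base axis. Payload 5.5 kg.
Tool frame: the origin (TCP) lies at the centre of the arm's flange, where the gripper is bolted on; the fingertips stand 182 mm ahead of it and the grasp point (between the pads) lies 163 mm ahead of it; z points along the fingers, y is the line along which they close (so a half turn about z gives the same grasp; the last joint's range is limited). The gripper opens to 88 mm and grips with 3 to 60 N. Pads are 20 mm wide; open, the fingers measure 115 mm over their backs; the gripper's body (75 mm by 178 mm) begins 61 mm behind the grasp point.
Start: joints at [64.246, 5.22, 70.514, -0, 104.267, -3.249], TCP at [0.23, 0.554, 0.405] pointing down, gripper open.
Joint ranges: [-164.24, 164.24], [-49.07, 125.15], [9.68, 141.18], [-86.29, 266.29], [3.28, 154.24], [-151.56, 151.56]. Speed limits (degrees/s): [147.25, 147.25, 172.46, 180, 180, 180].

## Interface

Orientations are given as [roll, pitch, yaw] about the fixed x, y, z axes, in that order (R = Rz(yaw) Ry(pitch) Rx(roll)).
In Python, from station import r gives the robot as it stands. The module is installed in compiled form; this text tells all that it offers. Calls block until the motion is done:
- r.reach(position, orientation): joint-space move of the TCP to a pose.
- r.servo_line(position, rotation=None, speed=0.15): straight line of the TCP; rotation=None keeps the orientation; speed is the mean speed in m/s.
- r.move_joints(angles): joint-space move.
- r.let_go() and r.grab(squeeze=None): open the fingers fully, or close them until they stop; squeeze is the grip in N (None keeps the last).
- r.wait(seconds).
- r.inverse_kinematics(position, orientation): joint angles nearest the present ones, or None.
- r.sense(): the state.
- r.snapshot(name): name is "scene" or "top" or "wrist"; returns a dict with "frame" (400x640x3 uint8, red, green, blue), "fx", "fy", "cx", "cy" (pixels), "R" (3x3) and "t" (3): a world point X has camera coordinates R X + t. Camera axes: x right, y down, z forward; pixel columns grow to the right and rows downward; lengths in m; the calibration is good to about 2 mm. The wrist camera is an equidistant fisheye: a pixel r from the principal point sees the ray r / f radians off the axis. A picture is of the moment at which its call begins. There is no depth.
A pose or a line that the arm cannot do raises r.IKError and nothing moves.
- r.hand_in(): hands the job in; it is judged then, once.
The state is a dict: "clock": time; "joints": joint angles; "joint_vel": joint speeds; "joint_torque": joint torques, N m; "tcp_pos": TCP position; "orientation": TCP orientation; "contact_force": force on the tool from outside, world axes, zero at the start; "torque": the same for the moment, N m; "opening": finger opening in m; "gripper_force": force on a finger pad.
Only numpy, scipy, OpenCV 4.12 (cv2) and the standard library are available. Lean on these libraries where they do the work, as an engineer would, in place of code of your own. Each camera call takes 0.05 s, during which the arm holds its last target. There are 200 camera calls.

## Working session

There is one attempt and no reset: what is moved stays moved. The work goes in short steps, each a Python script; the robot and the scene stay as the last script left them, time stands still between calls to the robot, and variables do not carry over. Pictures are saved under pics/ and viewed, at most 10 in all, crops included, and the job is handed in when it is done.

```bash
mkdir -p pics; cat > h.py <<'E'
import numpy as np, cv2
from station import r
def snap(n,f):
    s=r.snapshot(n); cv2.imwrite(f'pics/{f}.png',s['frame'][:,:,::-1]); np.savez(f'pics/{f}.npz',**s); return s
def ray(s,px):
    R=np.array(s['R']);t=np.array(s['t'])
    d=np.array([(px[0]-s['cx'])/s['fx'],(px[1]-s['cy'])/s['fy'],1.]); return -R.T@t, R.T@d
def onz(s,px,z):
    c,d=ray(s,px); return c+d*(z-c[2])/d[2]
def proj(s,X):
    p=np.array(s['R'])@X+np.array(s['t']); return np.array([s['fx']*p[0]/p[2]+s['cx'],s['fy']*p[1]/p[2]+s['cy']])
E
python3 - <<'E'
from h import *
for n in('scene','top'):
    s=snap(n,n+'0'); print(n,s['fx'],s['cx'],s['cy'],np.round(ray(s,(320,200))[0],3),np.round(s['R'],3).tolist())
print(r.sense())
E
```

```text
scene 514.9635113727766 317.5726169708046 203.85691148511182 [-0.392 -0.716  0.766] [[0.584, -0.812, -0.018], [-0.38, -0.253, -0.89], [0.718, 0.526, -0.456]]
top 423.5456163625635 321.74737953809387 198.08970917046753 [0.401 0.043 1.48 ] [[0.009, -1.0, 0.013], [-0.99, -0.011, -0.14], [0.14, -0.012, -0.99]]
{'clock': 0.1, 'joints': array([ 6.42450611e+01,  5.25813442e+00,  7.05725977e+01,  2.13324466e-03,
        1.04268550e+02, -3.24745834e+00]), 'joint_vel': array([-0.0235622 , -0.0541075 , -0.16020552,  0.00783649, -0.061361  ,
       -0.06414368]), 'joint_torque': array([ 2.13581086e-03, -4.47857201e+01, -4.07569778e+01,  7.00187730e-02,
        2.84135150e-02, -1.14975483e-04]), 'tcp_pos': array([0.22968813, 0.55434853, 0.40365007]), 'orientation': array([-1.79900994e+02, -7.68920835e-03,  1.57493037e+02]), 'contact_force': array([-0.01386265, -0.01850401, -0.43649071]), 'torque': array([-0.02587064,  0.06528295,  0.02847085]), 'gripper_force': 0.0, 'opening': 0.08797097363212365}
```

View pics/top0.png

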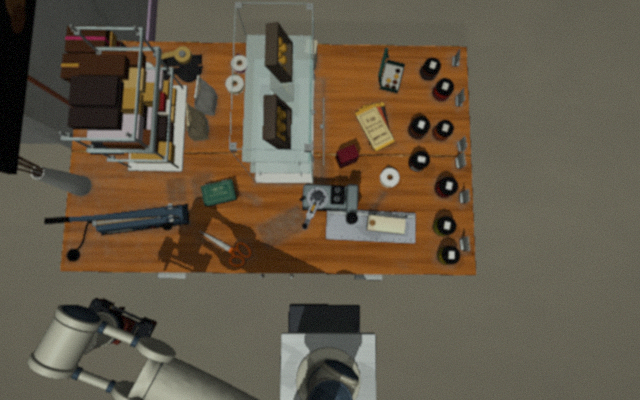

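View pics/scene0.png

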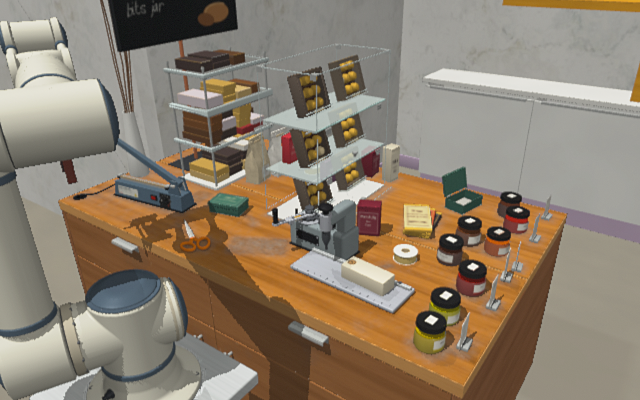

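The top view shows the bed at about columns 327–415, rows 212–242. The carton is at (387,224) with its label at the left end, and the lever knob is near (306,226). The scene view agrees, with the glass shelves standing behind the coder. I'll compute rough positions and raise the arm for a wrist view.

```bash
python3 - <<'E'
from h import *
s=dict(np.load('pics/top0.npz'))
for n,p,z in[('bed bl',(327,212),.014),('bed br',(415,214),.014),('bed fr',(415,242),.014),('bed fl',(327,239),.014),('label',(374,222),.052),('cart',(387,224),.052),('knob',(306,226),.124),('shelf',(255,180),.05),('tin',(219,191),.037)]: print(n,np.round(onz(s,p,z),3))
im=s['frame'][170:260,270:430,::-1]; a=cv2.resize(im,None,fx=5,fy=5,interpolation=cv2.INTER_CUBIC); cv2.imwrite('pics/topc.png',a)
q=r.sense()['tcp_pos']
r.servo_line([q[0],q[1],.5],speed=.2)
r.reach([.36,-.05,.50],[180,0,90]); print(r.sense()['clock'],r.sense()['tcp_pos'],r.sense()['joints'])
w=snap('wrist','w1'); print(w['fx'],w['cx'],w['cy'],np.round(ray(w,(320,200))[0],3),np.round(w['R'],3).tolist())
snap('scene','s1')
E
```

```text
bed bl [0.56  0.007 0.014]
bed br [ 0.556 -0.3    0.014]
bed fr [ 0.459 -0.298  0.014]
bed fl [0.466 0.006 0.014]
label [ 0.523 -0.152  0.052]
cart [ 0.517 -0.196  0.052]
knob [0.502 0.076 0.124]
shelf [0.663 0.255 0.05 ]
tin [0.626 0.379 0.037]
2.9333 [ 0.36021555 -0.04961723  0.49998271] [-1.32124318e+01 -2.80232968e+01  8.95365471e+01  1.08293682e-02
  1.18492941e+02 -1.32697161e+01]
309.70691628693146 321.2836499004126 200.47734575104192 [0.36  0.032 0.481] [[1.0, 0.001, -0.0], [0.001, -0.955, 0.297], [0.0, -0.297, -0.955]]
```

View pics/topc.png

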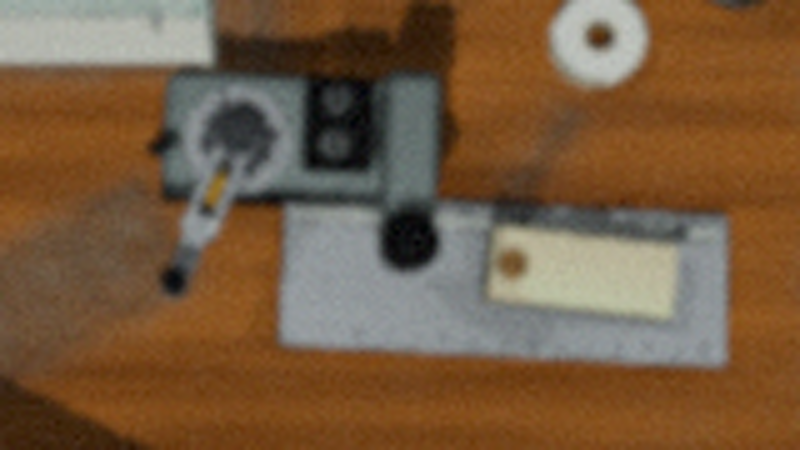

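View pics/w1.png

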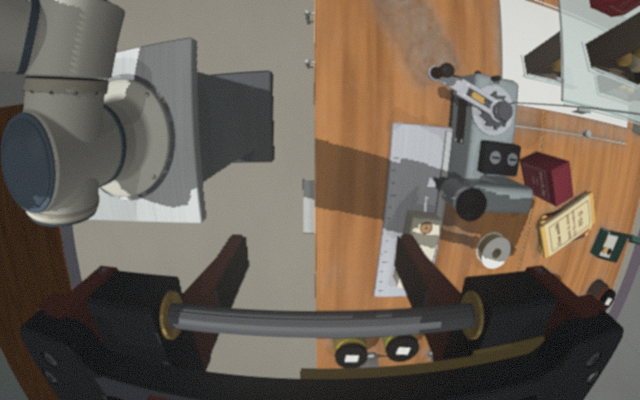

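The top crop gives the layout: bed corners at roughly (285,205), (727,212), (727,365) and (280,345) in crop pixels. The label is at (511,263), the knob at (174,279) and the pivot at (235,130). In the wrist view the fingers reach up to row 235, so I'll move to see the whole bed above them.

```bash
cat >> h.py <<'E'
def wray(s,px):
    R=np.array(s['R']);t=np.array(s['t'])
    u=np.array([(px[0]-s['cx'])/s['fx'],(px[1]-s['cy'])/s['fy']]); th=np.hypot(*u)
    d=np.r_[u/th*np.sin(th),np.cos(th)]; return -R.T@t, R.T@d
def wz(s,px,z):
    c,d=wray(s,px); return c+d*(z-c[2])/d[2]
E
python3 - <<'E'
from h import *
r.reach([.47,-.29,.42],[180,0,90]); r.wait(.3)
w=snap('wrist','w2'); print(r.sense()['clock'],np.round(ray(w,(320,200))[0],4))
im=w['frame'][40:240,250:470,::-1]; cv2.imwrite('pics/w2c.png',cv2.resize(w['frame'][0:260,200:520,::-1],(800,650),interpolation=cv2.INTER_CUBIC)[:600])
E
```

```text
4.45 [ 0.47   -0.2078  0.4019]
```

View pics/w2c.png

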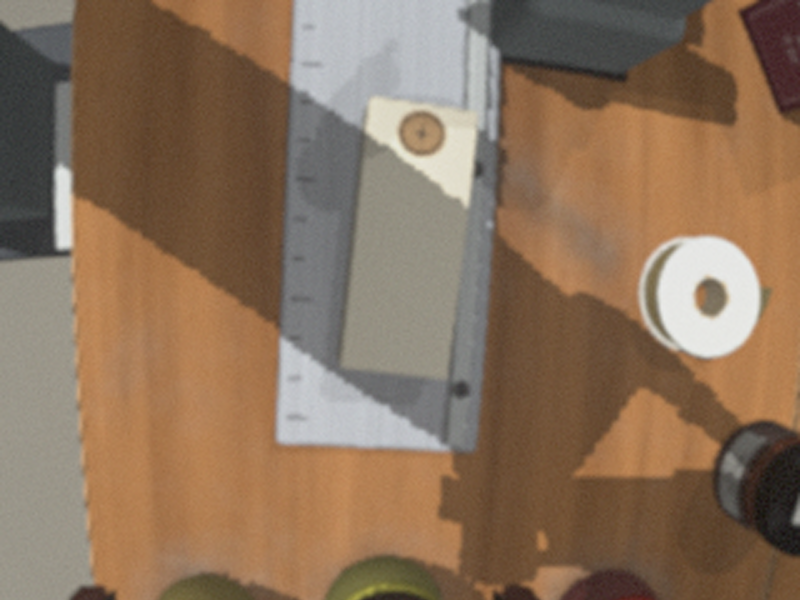

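The wrist crop is clear: carton top corners are at about (369,96), (477,113), (448,380) and (341,368), and the label is at (422,132). The bed's near-end corners are at (277,443) and (477,451), with its left edge running up to (294,0). Next I'll compute the coder and carton frames, refining the bed edge and label by thresholding.

```bash
python3 - <<'E'
from h import *
w=dict(np.load('pics/w2.npz')); s=dict(np.load('pics/top0.npz')); sc=dict(np.load('pics/s1.npz'))
f=w['frame'].astype(float)
S=lambda p:((p[0]+.5)/2.5-.5+200,(p[1]+.5)/2.5-.5)
W=lambda p,z:wz(w,S(p),z)
# left bed edge: wood (r-b large) -> steel
pts=[]
for v in range(4,172,4):
    a=cv2.GaussianBlur(w['frame'],(0,0),1)[v].astype(float); d=(a[:,2]/(a[:,0]+1)) # b/r
    u0=int(S((290-v*.04*2.5,0))[0]); seg=d[u0-8:u0+9]; th=(seg[:4].mean()+seg[-4:].mean())/2
    k=np.where((seg[:-1]<th)&(seg[1:]>=th))[0]
    if len(k): k=k[0]; pts.append(wz(w,(u0-8+k+(th-seg[k])/(seg[k+1]-seg[k]),v),.014)[:2])
pts=np.array(pts,np.float32); l=cv2.fitLine(pts,cv2.DIST_HUBER,0,.001,.001).ravel(); ey=l[:2]*np.sign(l[1]); ex=np.array([ey[1],-ey[0]])
print('edge',len(pts),l, 'res',np.std((pts-l[2:])@ex))
yaw=np.degrees(np.arctan2(-ey[0],ey[1])); print('coder yaw',yaw)
e1,e2=W((277,443),.014)[:2],W((477,451),.014)[:2]
print('end edge',e1,e2,np.linalg.norm(e1-e2),'angle',np.degrees(np.arctan2((e2-e1)[1],(e2-e1)[0])))
x60=(l[2:]@ex); y205=((e1+e2)/2)@ey
O=ex*(x60+.06)+ey*(y205+.205); print('O',O)
tc=lambda p,X:(onz(s,((p[0]+.5)/5-.5+270,(p[1]+.5)/5-.5+170),X))[:2]
C=lambda q:np.round(1e3*np.array([(q-O)@ex,(q-O)@ey]),1)
for n,p,z in[('fl',(285,205),.014),('bl',(280,345),.014),('br',(727,365),.014),('fr',(727,212),.014),('cap',(409,240),.19),('knob',(174,279),.145),('pivot',(237,130),.1),('label',(511,263),.052)]: print('top',n,C(tc(p,z)),tc(p,z))
cc=[W(p,.052)[:2] for p in[(369,96),(477,113),(448,380),(341,368)]]
for c in cc: print('carton',C(c),c)
print('len',np.linalg.norm(cc[0]-cc[3]),np.linalg.norm(cc[1]-cc[2]),np.linalg.norm(cc[0]-cc[1]),np.linalg.norm(cc[2]-cc[3]))
a=(cc[0]-cc[3])+(cc[1]-cc[2]); print('carton yaw',np.degrees(np.arctan2(-a[0],a[1])),'mid',np.mean(cc,0))
lab=W((422,132),.052)[:2]; print('label',C(lab),lab, np.linalg.norm(lab-np.mean(cc,0)))
for p in[(468,20),(470,60)]: print('fence',C(W(p,.022)[:2]))
E
```

```text
edge 42 [ 0.04101957  0.9991583   0.46035632 -0.1809299 ] res 0.00013313792
coder yaw -2.3509076
end edge [ 0.45678547 -0.2970241 ] [ 0.56126312 -0.30074983] 0.10454405556265375 angle -2.0423341731752482
O [ 0.52396227 -0.09432754]
top fl [ 36.4 104. ] [0.56457018 0.00810499]
top bl [-60.8 102.7] [0.46739154 0.01081893]
top br [ -58.9 -206.5] [ 0.4566408  -0.29819947]
top fr [  47.4 -204.4] [ 0.56294237 -0.30050113]
top cap [-1.  30.5] [ 0.52425561 -0.06376513]
top knob [-28.8 174.2] [0.50231496 0.08086769]
top pivot [ 74.7 139.6] [0.6043388  0.04214024]
top label [  0.6 -49.9] [ 0.5224993  -0.14425192]
carton [-23.3 -35. ] [ 0.49927101 -0.12832994]
carton [ 25.8 -38.4] [ 0.54819324 -0.13378367]
carton [  19.6 -163.1] [ 0.53681333 -0.25809778]
carton [ -30.1 -160.3] [ 0.48735218 -0.25321391]
len 0.12545144256190832 0.12483389634651205 0.049225278306044964 0.049701685773757526
carton yaw -5.341332316912391 mid [ 0.51790744 -0.19335632]
label [  1.1 -50.1] [ 0.5229879  -0.14437976] 0.04923936086904126
fence [26.4 17.4]
fence [27.9 -4.3]
```

The measurements agree with the given sizes (carton 125.1 × 49.5 mm, label 49 mm from the middle, bed end 104.5 mm). Wrist and top views also match: the cap comes out at (−1,30) against (0,30), and the knob at (−29,174) against (−29,176). Next: grip the carton's far end with the tool leaned so the camera clears the stamp, square it up and slide it.

```bash
cat >> h.py <<'E'
from scipy.spatial.transform import Rotation as Ro
O=np.array([.52396,-.09433]); CY=-2.35
def c2w(x,y):
    a=np.radians(CY); return O+np.array([[np.cos(a),-np.sin(a)],[np.sin(a),np.cos(a)]])@[x,y]
def pose(xy,z,yaw,lean=20.):   # grasp point -> TCP, yaw: carton yaw
    o=[180,-lean,90+yaw]; return np.r_[xy,z]-.163*Ro.from_euler('xyz',o,degrees=True).apply([0,0,1]),o
def st(m=''):
    q=r.sense(); print(m,round(q['clock'],2),np.round(q['tcp_pos'],4),np.round(q['contact_force'],1),round(q['opening'],4),round(float(q['gripper_force']),1))
E
python3 - <<'E'
from h import *
g=np.array([.5152,-.2271]); Z=.047
p,o=pose(g,Z+.09,-5.3); pd,_=pose(g,Z,-5.3)
fin=pose(c2w(.001,-.053),Z,CY)
for P in[(p,o),(pd,o),fin]: print(np.round(P[0],3),r.inverse_kinematics(*P))
r.reach(p,o); st('above')
r.servo_line(pd,o,speed=.08); st('down')
r.grab(12); st('grip')
r.wait(.2); snap('scene','s2'); snap('wrist','w3')
E
```

```text
[ 0.51  -0.283  0.29 ] [-37.13613467   7.11951005  81.1005069   17.28722694 102.09387622
 -29.72394452]
[ 0.51  -0.283  0.2  ] [-37.13613467  10.14019291  87.10459736  16.92378618  93.46673135
 -32.40055846]
[ 0.521 -0.203  0.2  ] [-30.0274016    5.88519248  91.76782833  17.64048546  91.85146799
 -28.58032925]
above 5.08 [ 0.5101 -0.2828  0.2911] [0.2 0.5 0.5] 0.0876 0.0
down 6.35 [ 0.5103 -0.2827  0.2009] [-0.1 -0.3 -0.4] 0.088 0.0
grip 7.02 [ 0.51   -0.2826  0.2002] [-1.2  0.   1.2] 0.0498 12.0
```

```bash
python3 - <<'E'
from h import *
Z=.047
c0=c2w(0,0); g=np.array([.5152,-.2271])
a=np.radians(CY); M=np.array([[np.cos(a),np.sin(a)],[-np.sin(a),np.cos(a)]])
print('g coder',M@(g-O))
gy=(M@(g-O))[1]
for x,y in[(-.002,gy),(.0005,gy+.02),(.0005,-.075),(.0005,-.053)]:
    p,o=pose(c2w(x,y),Z,CY); r.servo_line(p,o,speed=.04); st((x,round(y,3)))
for x in(.0015,.0025):
    p,o=pose(c2w(x,-.053),Z,CY); r.servo_line(p,o,speed=.02); r.wait(.2); st(x)
w=snap('wrist','w4'); s=snap('scene','s4')
a=cv2.resize(s['frame'][190:310,260:420,::-1],(800,600),interpolation=cv2.INTER_CUBIC); cv2.imwrite('pics/s4c.png',a)
E
```

```text
g coder [-0.00330857 -0.13301753]
(-0.002, np.float64(-0.133)) 7.58 [ 0.5144 -0.2828  0.2002] [-0.3  1.5  0.9] 0.05 12.0
(0.0005, np.float64(-0.113)) 8.22 [ 0.5176 -0.2626  0.2002] [0.1 1.3 0.5] 0.0502 12.0
(0.0005, -0.075) 9.32 [ 0.5191 -0.2249  0.2002] [0.4 0.7 0.7] 0.05 12.0
(0.0005, -0.053) 10.03 [ 0.52   -0.2026  0.2001] [-0.8  0.4  0.9] 0.0498 12.0
0.0015 10.47 [ 0.521  -0.2031  0.2002] [-0.5  1.5  1.2] 0.0499 12.0
0.0025 10.93 [ 0.5215 -0.2031  0.2002] [-4.7  1.4  4.1] 0.0491 12.0
```

View pics/w4.png

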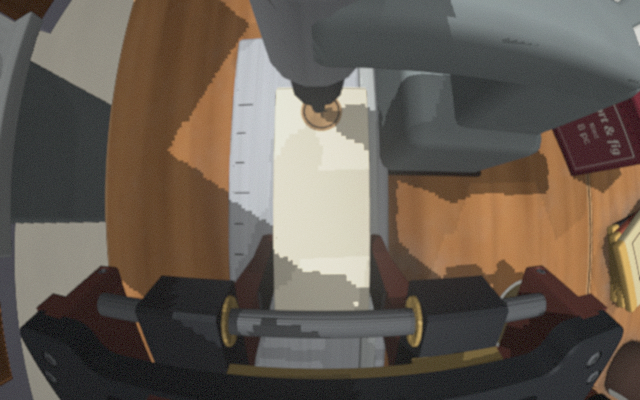

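View pics/s4c.png

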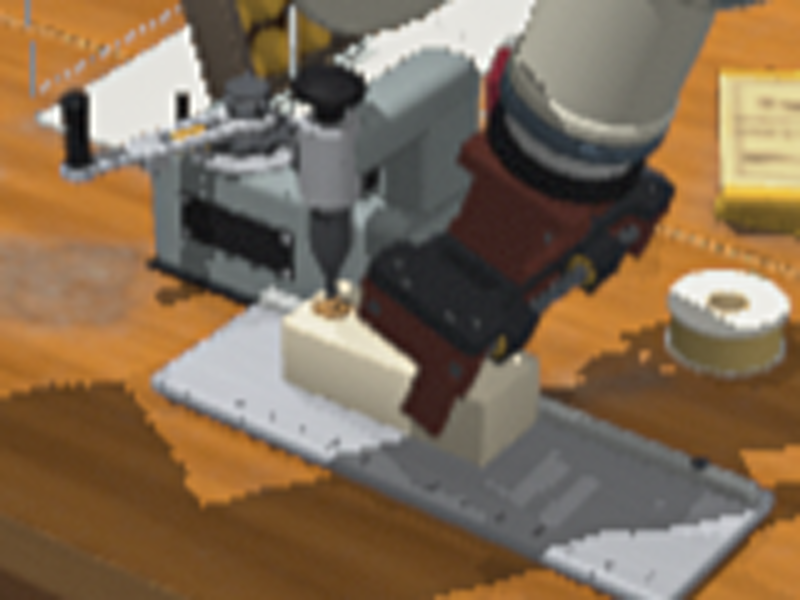

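The carton sits under the stamp with its far edge touching the fence. In the wrist view the carton's end corners are at (275,88) and (368,89), with the label around (321,112) just under the tip. I'll check these numerically.

```bash
python3 - <<'E'
from h import *
w=dict(np.load('pics/w4.npz')); a=np.radians(CY); M=np.array([[np.cos(a),np.sin(a)],[-np.sin(a),np.cos(a)]])
C=lambda p,z:np.round(1e3*(M@(wz(w,p,z)[:2]-O)),1)
for p in[(275,88),(368,89),(272,180),(369.5,180),(302,112),(341,112),(321,130.5)]: print(p,C(p,.052))
print('bed left',C((237,80),.014),C((230.5,200),.014))
f=cv2.cvtColor(w['frame'],cv2.COLOR_RGB2HSV)
hsv=f[85:140,290:355]; m=((hsv[...,1]>70)&(hsv[...,0]<25)&(hsv[...,2]>60)).astype(np.uint8)
cs=max(cv2.findContours(m,0,1)[0],key=cv2.contourArea)
P=np.array([C((q[0][0]+290,q[0][1]+85),.052) for q in cs]); 
low=P[P[:,1]<np.median(P[:,1])]
from scipy.optimize import least_squares
print('label fit r=11',least_squares(lambda c:np.hypot(*(low-c).T)-11,[0,30],loss='huber').x,'minmax',P.min(0),P.max(0))
s=dict(np.load('pics/s4.npz')); 
z3=lambda x,y,z:np.round(proj(s,np.r_[c2w(x,y),z]),1)
print('scene expected tip',z3(0,.03,.06),'label',z3(.0015,.03,.052),'end corners',z3(-.0235,.045,.052),z3(-.0235,-.081,.052))
E
```

```text
(275, 88) [-23.7  44. ]
(368, 89) [27.5 43.3]
(272, 180) [-23.8  -7.4]
(369.5, 180) [26.8 -7.4]
(302, 112) [-8.5 29.3]
(341, 112) [12.3 29.3]
(321, 130.5) [ 1.6 18.9]
bed left [-57.4  68.5] [-57.7 -15.9]
label fit r=11 [ 1.62367541 30.86575907] minmax [-8.6 19.7] [12.4 36.3]
scene expected tip [325.3 248.7] label [325.7 251.1] end corners [315.2 253.4] [355.9 270.2]
```

```bash
python3 - <<'E'
from h import *
w=dict(np.load('pics/w4.npz'))['frame']; s=dict(np.load('pics/s4.npz'))['frame']
A=cv2.resize(w[80:135,295:350,::-1],(400,400),interpolation=cv2.INTER_NEAREST); B=cv2.resize(s[230:265,310:345,::-1],(400,400),interpolation=cv2.INTER_NEAREST)
cv2.imwrite('pics/z1.png',np.hstack([A,B]))
W=dict(np.load('pics/w4.npz'))
def wproj(X):
    p=W['R']@X+W['t']; th=np.arctan2(np.hypot(p[0],p[1]),p[2]); u=p[:2]/np.hypot(p[0],p[1])*th; return np.array([W['cx'],W['cy']])+W['fx']*u
S=dict(np.load('pics/s4.npz'))
for n,x,y,z in[('tip',0,.03,.06),('label',.0015,.03,.052)]:
    X=np.r_[c2w(x,y),z]; print(n,(wproj(X)+.5-[295,80])*400/55,(proj(S,X)+.5-[310,230])*400/35+[400,0])
E
```

```text
tip [168.92361959 189.999114  ] [581.05633507 219.30483335]
label [190.75534374 227.19613027] [585.4879034 246.5878499]
```

View pics/z1.png

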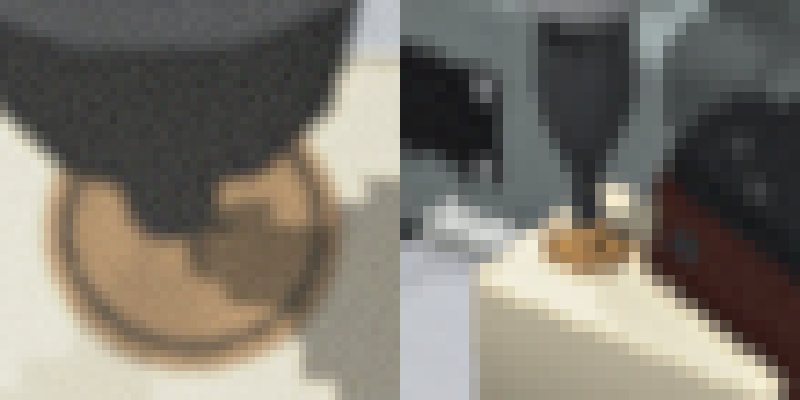

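The tip and label land where predicted in the wrist zoom. The tip's front edge is at (172,232), so its centre is at about (172,187). The label's centre is at (195,225) against an expected (191,227), a fit within about 0.5 mm. Releasing, then on to the lever.

```bash
cat >> h.py <<'E'
def knob(q,z=.128):   # grasp pose at lever angle q
    f=np.radians(20)+q; xy=c2w(.070-.105*np.cos(f),.140+.105*np.sin(f))
    return np.r_[xy,z+.163],[180,0,180-np.degrees(f)+CY]
E
python3 - <<'E'
from h import *
r.let_go(); r.wait(.2); st('open')
q=r.sense(); d=Ro.from_euler('xyz',q['orientation'],degrees=True).apply([0,0,1])
r.servo_line(q['tcp_pos']-.15*d,speed=.12); snap('wrist','w5'); st('back')
q=r.sense()['tcp_pos']; r.servo_line([q[0]-.08,q[1],.46],speed=.2)
p,o=knob(0); 
for k in(0,.4,.72): print(r.inverse_kinematics(*knob(k)))
r.reach(p+[-.03,0,.17],o); st('over')
r.servo_line(p+[0,0,.07],o,speed=.15); r.wait(.2); w=snap('wrist','w6'); s=snap('scene','s6'); st('above knob')
cv2.imwrite('pics/z2.png',np.hstack([cv2.resize(w['frame'][:,:,::-1],(480,300)),cv2.resize(s['frame'][170:290,230:350,::-1],(300,300))]))
E
```

```text
open 11.97 [ 0.522  -0.2031  0.2002] [-1.   0.9  1.2] 0.0876 0.0
back 13.43 [ 0.5199 -0.2541  0.3401] [-0.5 -0.  -0. ] 0.0879 0.0
[  5.50721925  -8.43907089  95.42727179   0.          93.0117991
 -62.14278075]
[  8.95595846  -3.82186121  91.13652063   0.          92.68534058
 -35.77572973]
[ 10.46731144   0.96426071  86.42944402   0.          92.60629527
 -15.92972731]
over 15.38 [0.4729 0.0821 0.4602] [ 0.1 -0.2 -0.5] 0.0876 0.0
above knob 16.53 [0.5025 0.0827 0.3618] [-0.4 -0.1  0.2] 0.0878 0.0
```

View pics/z2.png

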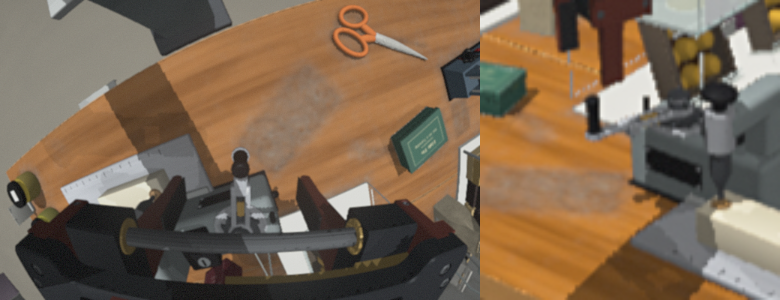

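The knob at (240,170) in the wrist half stands between the open fingers. The carton stays put. The glass shelf behind is close, so I'll keep the gripper yaw fixed along the arc, since the round post can turn in the pads, and watch the force.

```bash
python3 - <<'E'
from h import *
p,o=knob(0); r.servo_line(p,o,speed=.08); st('down')
r.grab(25); r.wait(.2); st('grip')
for q in np.arange(.08,.73,.08):
    p,_=knob(q); r.servo_line(p,o,speed=.06); st(round(q,2))
    if np.linalg.norm(r.sense()['contact_force'])>35: print('stop');break
r.wait(.4); st('end')
w=snap('wrist','w7'); s=snap('scene','s7'); snap('top','t7')
P=r.sense()['tcp_pos'][:2]; a=np.radians(CY); M=np.array([[np.cos(a),np.sin(a)],[-np.sin(a),np.cos(a)]])
v=M@(P-O)-[.07,.14]; print('lever q',np.arctan2(v[1],-v[0])-np.radians(20),'radius',np.hypot(*v))
cv2.imwrite('pics/z3.png',np.hstack([cv2.resize(w['frame'][:,:,::-1],(400,250)),cv2.resize(s['frame'][160:285,220:420,::-1],(400,250),interpolation=cv2.INTER_CUBIC)]))
E
```

```text
down 17.56 [0.5027 0.0826 0.2917] [0.4 0.1 0.9] 0.0879 0.0
grip 18.87 [0.5024 0.0823 0.291 ] [-2.3 -4.   0.4] 0.0161 25.0
0.08 19.16 [0.5058 0.0899 0.2909] [-4.4 -4.9  2.3] 0.0162 25.0
0.16 19.45 [0.5096 0.0974 0.2908] [-6.1 -4.7  3.6] 0.0165 25.0
0.24 19.74 [0.5141 0.1045 0.2908] [-8.6 -4.5  3.2] 0.0165 25.0
0.32 20.03 [0.5194 0.1109 0.2907] [-8.1 -5.4  2.2] 0.0167 25.0
0.4 20.32 [0.525  0.117  0.2907] [-8.4 -5.4  2.5] 0.016 25.0
0.48 20.62 [0.5314 0.1229 0.2907] [-6.2 -2.4  2.5] 0.0164 25.0
0.56 20.91 [0.5378 0.1279 0.2906] [-9.  -6.   2.9] 0.0164 25.0
0.64 21.2 [0.5448 0.1323 0.2905] [-9.9 -5.3  3. ] 0.0163 25.0
0.72 21.49 [0.5521 0.1361 0.2905] [-9.2 -6.   2.5] 0.0163 25.0
end 21.89 [0.5519 0.136  0.2905] [-9.8 -6.8  2.8] 0.0164 25.0
lever q 0.7085179955454177 radius 0.10482578950159738
```

View pics/z3.png

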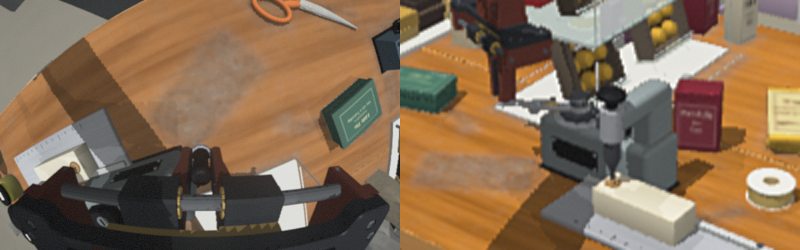

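The knob is held between the fingers at about 0.71 rad, past the click: the force dipped around 0.48 and has since risen to 12 N. The carton lies under the stamp. One check that releasing it didn't shift it.

```bash
python3 - <<'E'
from h import *
g=lambda n:cv2.cvtColor(np.load(f'pics/{n}.npz')['frame'],cv2.COLOR_RGB2GRAY).astype(np.float32)
a,b,c=[g(n)[236:262,308:332] for n in('s4','s6','s7')]
print('shift px after release',cv2.phaseCorrelate(a,b),'after lever',cv2.phaseCorrelate(b,c))
w=dict(np.load('pics/w5.npz')); m0=np.radians(CY); M=np.array([[np.cos(m0),np.sin(m0)],[-np.sin(m0),np.cos(m0)]])
h=cv2.cvtColor(w['frame'],cv2.COLOR_RGB2HSV); k=((h[...,2]>150)&(h[...,1]>18)&(h[...,1]<60)&(h[...,0]<35)).astype(np.uint8)
# carton left edge (near side, coder x=-23.5): first lit carton pixel per row
L=[]
for y in range(-70,41,5):
    best=None
    row=[]
    for x in np.arange(-32,-14,.25):
        X=np.r_[c2w(x/1e3,y/1e3),.052]; p=w['R']@X+w['t']; n=np.hypot(p[0],p[1]); u=p[:2]/n*np.arctan2(n,p[2])*w['fx']+[w['cx'],w['cy']]
        row.append(cv2.getRectSubPix(h[...,2].astype(np.float32),(1,1),tuple(map(float,u)))[0,0])
    d=np.abs(np.diff(cv2.GaussianBlur(np.array(row,np.float32)[None],(5,1),1)[0])); L.append((y,-32+.25*d.argmax(),round(float(d.max()))))
print(L)
st()
E
```

```text
shift px after release ((-0.1139218424242312, 0.27743650742082515), 0.5407277286788563) after lever ((0.4290403209293778, 0.8906949441417797), 0.5942679912219813)
[(-70, np.float64(-22.75), 6), (-65, np.float64(-23.0), 5), (-60, np.float64(-16.25), 7), (-55, np.float64(-23.0), 12), (-50, np.float64(-23.0), 12), (-45, np.float64(-23.0), 5), (-40, np.float64(-23.0), 5), (-35, np.float64(-23.0), 5), (-30, np.float64(-23.0), 6), (-25, np.float64(-23.25), 6), (-20, np.float64(-23.25), 5), (-15, np.float64(-23.25), 5), (-10, np.float64(-23.25), 5), (-5, np.float64(-23.5), 5), (0, np.float64(-23.5), 5), (5, np.float64(-23.5), 6), (10, np.float64(-23.5), 5), (15, np.float64(-23.75), 6), (20, np.float64(-23.0), 3), (25, np.float64(-23.0), 3), (30, np.float64(-23.0), 4), (35, np.float64(-23.0), 4), (40, np.float64(-23.25), 4)]
 22.04 [0.552  0.136  0.2905] [-10.5  -6.8   3.8] 0.0167 25.0
```

```bash
python3 -c "
from station import r
print(r.hand_in())"
```

```text
the job is handed in; nothing more can be done
None
```

I handed the job in at about 22 s: the label measures within about 1 mm of its place under the stamp tip with the carton square against the fence and released, and the gripper is holding the tensioner lever at about 0.71 rad, past the click.

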